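# Unstack the setting rings onto their rest pads

## Task

Take the stack of four setting rings apart and set each ring flat on its own blue square rest pad, centred on the inlaid bright disc that is as large as the ring: the smallest ring on the smallest pad, and so on up to the largest. Leave the large spare ring and the push-button box where they are.

Things in the scene. Friction and masses are not known exactly. Their poses are not given: they have to be found in the camera images.
- ring33_center (a point): centre (half-way up) of the smallest of the four stacked setting rings, top ring of the stack at the start: loose black steel ring with a bright bore, outside diameter 33 mm, 13 mm high, bore too narrow for a finger; hold it across its outside; z is the ring's axis
- ring47_center (a point): centre (half-way up) of the second smallest of the four stacked setting rings, second ring from the top at the start: loose black steel ring with a bright bore, outside diameter 47 mm, 13 mm high, bore too narrow for a finger; hold it across its outside; z is the ring's axis
- ring57_center (a point): centre (half-way up) of the second largest of the four stacked setting rings, third ring from the top at the start: loose black steel ring with a bright bore, outside diameter 57 mm, 13 mm high, bore too narrow for a finger; hold it across its outside; z is the ring's axis
- ring67_center (a point): centre (half-way up) of the largest of the four stacked setting rings, bottom ring of the stack, flat on the bench at the start: loose black steel ring with a bright bore, outside diameter 67 mm, 20 mm high, bore about 30 mm; hold it across its outside; z is the ring's axis
- pad33_top (a point): centre of the upper face of the smallest rest pad, the place of the 33 mm ring: flat blue square plate fixed to the bench, 52 x 52 mm, 8 mm high, this face 8 mm above the bench, with an inlaid bright round disc of 33 mm diameter (flush) at its middle; z points up
- pad47_top (a point): centre of the upper face of the second smallest rest pad, the place of the 47 mm ring: flat blue square plate fixed to the bench, 70 x 70 mm, 8 mm high, this face 8 mm above the bench, with an inlaid bright round disc of 47 mm diameter (flush) at its middle; z points up
- pad57_top (a point): centre of the upper face of the second largest rest pad, the place of the 57 mm ring: flat blue square plate fixed to the bench, 88 x 88 mm, 8 mm high, this face 8 mm above the bench, with an inlaid bright round disc of 57 mm diameter (flush) at its middle; z points up
- pad67_top (a point): centre of the upper face of the largest rest pad, the place of the 67 mm ring: flat blue square plate fixed to the bench, 106 x 106 mm, 8 mm high, this face 8 mm above the bench, with an inlaid bright round disc of 67 mm diameter (flush) at its middle; z points up
- spare_ring: large spare setting ring, loose, black with a wide bright bore, 95 mm outside diameter, 23 mm high, lying flat by itself on the bench among the pads; not part of the stack; origin at the middle of its underside
- button_box: loose grey and black box with a red and a green push button, about 108 x 57 mm, 50 mm high, at the left of the bench; origin at the middle of its underside
Mind the look-alikes: they are no part of the job. What is shaped like the part that bears ring47_center but brown or green is not meant. What is shaped like the part that bears ring33_center but white is not meant.

How it is judged:
By the outcome, as a careful person would: the job done as asked, in the order asked, and still so for the second after the job is handed in, with the robot touching nothing.
It also fails if it takes over 115 s, if anything falls off the work surface, if the arm or the gripper's body presses on something with over 40 N, if the wrist force passes 120 N, or if a joint passes its speed limit or range.

## Robot

A 6-joint arm with a two-finger parallel gripper is mounted at the origin on a cart in front of the work surface, level with it; the furniture and walls round the work are solid. World frame = base frame: x ahead of the robot, y to its left, z up, the work surface at z = 0. Lengths are in m, angles in rad, forces in N, time in s.
With the tool pointing down it reaches from about 0.225 to 0.875 m from the base axis. Payload 3.4 kg.
Tool frame: the origin (TCP) lies on the centre line of the jaws, within the pads' length; the fingertips stand 11 mm ahead of it and the grasp point (between the pads) lies 8 mm behind it; z points along the fingers, y is the line along which they close (so a half turn about z gives the same grasp; the last joint's range is limited). The gripper opens to 85 mm and grips with 20 to 120 N. Pads are 22 mm wide; open, the fingers measure 114 mm over their backs; the gripper's body (76 mm by 85 mm) begins 54 mm behind the grasp point. The pads swing forward as they close: fully open they stand 13 mm farther back than shut.
Start: joints at [-1.384, 0.276, 1.505, -0, 1.361, -0.121], TCP at [0.174, -0.548, 0.242] pointing down, gripper open.
Joint ranges: [-2.89, 2.89], [-0.75, 2.08], [0.22, 2.7], [-1.18, 4.32], [0.11, 2.71], [-2.7, 2.7]. Speed limits (rad/s): [2.57, 2.57, 3.14, 3.14, 3.14, 3.14].

## Interface

Orientations are given as a unit quaternion [w, x, y, z].
In Python, from rig import manip, eyes, job gives the robot as it stands.
- The arm moves only by the tool drive_tool, never from a script. Its argument "rows" is a list of rows, each a list of 3 entries, a list of its own where there are three numbers: the turn, a rotation vector about the world's x, y, z in rad, then the shift along the world's x, y, z in cm, then the finger opening in cm, from 0 to 8.54. A call has 1 to 8 rows; each row shifts and turns the commanded pose from where the row before left it; what a row does not reach is not made up. A row lasts 1/8 s, in which the tool goes at most 62.5 mm and 10.7 degrees, less where a joint would pass 70% of its speed; a pose out of reach is approached as far as the arm can. A call is refused whole if a number of a shift passes 6.25 or a number of a turn 0.188, either way. A call with a gripper value outside its range is refused whole. The fingers move at their own pace and stop on an object; "force" is the grip in N (left out, the last holds). Time passes only in rows, so rows that do not move let the fingers close. It gives the time, the measured TCP pose, the force, the opening and the grip force at its end, in the units of the state.
- manip.get_state(): the state, without advancing time (a new reading comes with each control period).
- eyes.get_image(name): name is "scene" or "top" or "wrist"; returns the picture (480x640x3 uint8, red, green, blue); there is no depth.
- eyes.get_calibration(name): a dict with "camera_matrix" (3x3 intrinsics, pixels), "view" (4x4, takes a point from world to camera coordinates). Camera axes: x right, y up, looking along -z (the intrinsics and any distortion apply to the point x, -y, -z); pixel columns grow to the right and rows downward; lengths in m; the calibration is good to about 2 mm. A picture is of the moment at which its call begins: read the wrist's pose just before it. get_calibration takes no time and is no camera call; for the wrist camera it gives the pose at the moment of the call.
- job.sign_off(): hands the job in; it is judged then, once.
The state is a dict: "clock": time; "qpos": joint angles; "qd": joint speeds; "effort": joint torques, N m; "position": TCP position; "ee_rot": TCP orientation; "contact_force": force on the tool from outside, world axes, zero at the start; "moment": the same for the moment, N m; "width": finger opening in m; "gripper_force": force on a finger pad.
Only numpy, scipy, OpenCV 4.12 (cv2) and the standard library are available. Lean on these libraries where they do the work, as an engineer would, in place of code of your own. Each camera call takes 0.05 s, during which the arm holds its last target. There are 200 camera calls.

## Working session

There is one attempt and no reset: what is moved stays moved. The work goes in short steps, Python scripts to look and compute and a tool call to move; the robot and the scene stay as the last step left them, time stands still between calls to the robot, and variables do not carry over. Pictures are saved under pics/ and viewed, at most 14 in all, crops included, and the job is handed in when it is done.

Besides the shell and the picture viewer there is one more tool, called after "Call:" as name(argument=value, ...), one argument or row to a line, values as JSON. drive_tool: Moves the arm, as the interface text tells. Its arguments: {"type":"object","properties":{"rows":{"type":"array"},"force":{"type":"number"}},"required":["rows"]}

```bash
mkdir -p pics; python3 - <<'E'
from rig import manip, eyes, job
import cv2
for n in("top","scene"):
    im=eyes.get_image(n); cv2.imwrite(f"pics/{n}0.png",im[:,:,::-1])
    c=eyes.get_calibration(n); print(n,c)
s=manip.get_state(); print(s)
E
```

```text
top {'camera_matrix': array([[478.25122246,   0.        , 327.60561503],
       [  0.        , 478.25122246, 238.28820586],
       [  0.        ,   0.        ,   1.        ]]), 'view': array([[ 0.01066504, -0.99982819, -0.01516051,  0.10056017],
       [ 0.98616673,  0.00800887,  0.1655628 , -0.58152943],
       [-0.16541294, -0.01671652,  0.98608271, -0.85782204],
       [ 0.        ,  0.        ,  0.        ,  1.        ]])}
scene {'camera_matrix': array([[606.57673202,   0.        , 332.22367192],
       [  0.        , 606.57673202, 243.53938533],
       [  0.        ,   0.        ,   1.        ]]), 'view': array([[-0.54801553, -0.83639513, -0.01105328,  0.37281082],
       [ 0.3746526 , -0.25724838,  0.89076299, -0.22553492],
       [-0.74787326,  0.48401081,  0.45433371, -0.77910092],
       [ 0.        ,  0.        ,  0.        ,  1.        ]])}
{'clock': 0.1, 'qpos': array([-1.38398516e+00,  2.76499441e-01,  1.50597281e+00, -1.12512900e-05,
        1.36069528e+00, -1.20981915e-01]), 'qd': array([ 1.91256721e-04, -2.25370402e-03, -3.47064531e-03, -1.85774700e-04,
        1.24099742e-05, -4.93997738e-04]), 'effort': array([ 1.48324489e-03, -4.17700052e+01, -2.46405101e+01, -1.34341976e-04,
        5.79892279e-03, -9.01500272e-06]), 'position': array([ 0.17411895, -0.54754403,  0.24155806]), 'ee_rot': array([-7.86833963e-04,  9.88180795e-01,  1.53290891e-01, -3.14116936e-05]), 'contact_force': array([-0.32059841, -0.76138886, -0.12539941]), 'moment': array([ 0.01158718, -0.03543979,  0.01614022]), 'gripper_force': 0.0, 'width': 0.08526184742493932}
```

View pics/top0.png

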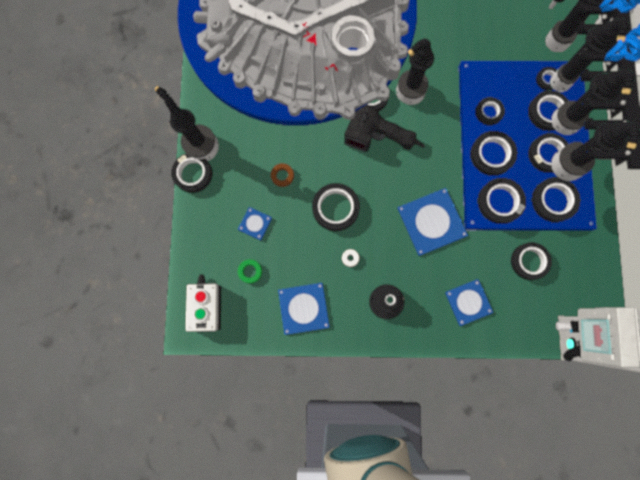

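View pics/scene0.png

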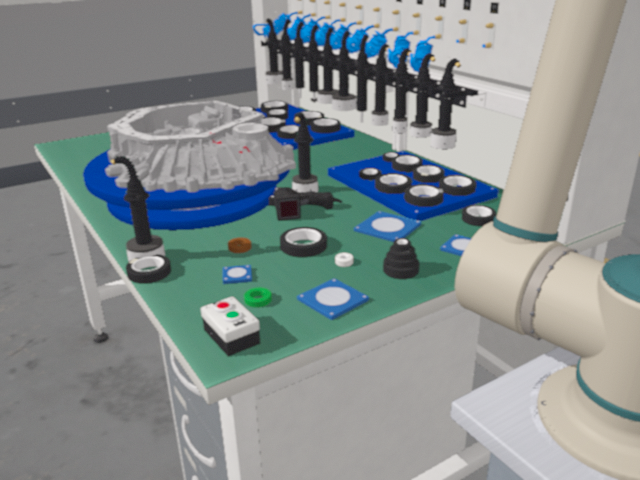

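The pictures show these items (top-view pixels):
- **Stack:** the black cone at (387,301).
- **Blue pads:** (255,223), (469,302), (304,308) and (432,221), from smallest to largest.
- **Look-alikes:** white ring (350,258), green ring (249,271), brown ring (281,174), spare ring (335,206), and other black rings at (531,261) and (191,173).

The black cone is the only stack, so I choose that one.

```bash
cat > h.py <<'E'
from rig import manip, eyes, job
import numpy as np, cv2
def ray(cal,u,v,z):
    K,V=cal["camera_matrix"],cal["view"]; R,t=V[:3,:3],V[:3,3]
    d=np.linalg.inv(K)@[u,v,1]; d=R.T@(d*[1,-1,-1]); o=-R.T@t
    return o+d*(z-o[2])/d[2]
def proj(cal,p):
    c=cal["view"]@np.r_[p,1]; q=cal["camera_matrix"]@(c[:3]*[1,-1,-1]); return q[:2]/q[2]
E
python3 - <<'E'
from h import *
im=cv2.imread("pics/top0.png"); cal=eyes.get_calibration("top")
hsv=cv2.cvtColor(im,cv2.COLOR_BGR2HSV)
br=((hsv[...,1]<60)&(hsv[...,2]>150)).astype(np.uint8)
for n,(u,v) in dict(p33=(255,223),p47=(469,302),p57=(304,308),p67=(432,221)).items():
    k,lab,st,ce=cv2.connectedComponentsWithStats(br)
    i=lab[v,u]; 
    P=ray(cal,*ce[i],.008); s=np.sqrt(st[i,4]*4/np.pi)*np.linalg.norm(ray(cal,u+1,v,.008)-ray(cal,u,v,.008))
    sub=hsv[v-45:v+45,u-45:u+45]; bl=((abs(sub[...,0].astype(int)-108)<12)&(sub[...,1]>130)).astype(np.uint8)
    c=max(cv2.findContours(bl,cv2.RETR_EXTERNAL,2)[0],key=cv2.contourArea)
    r=cv2.minAreaRect(c); cc=np.array(r[0])+[u-45,v-45]
    print(n,ce[i],P.round(4),"diam",s.round(4),"rect",ray(cal,*cc,.008).round(4),np.array(r[1])*s/np.sqrt(st[i,4]*4/np.pi),r[2])
i=lab[300,390]; print("bore",ce[i],st[i,4],ray(cal,*ce[i],.059).round(4))
for n,(u,v,z) in dict(white=(350,258,.013),spare=(335,206,.02),green=(249,271,.013),box=(202,306,.04)).items(): print(n,ray(cal,u,v,z).round(3))
a=cv2.resize(im[255:345,340:520],None,fx=4,fy=4,interpolation=2); 
s=cv2.imread("pics/scene0.png"); b=cv2.resize(s[220:310,320:500],None,fx=4,fy=4,interpolation=2)
cv2.imwrite("pics/crop1.png",cv2.resize(np.vstack([a,b]),(600,600)))
E
```

```text
p33 [254.26851852 222.71759259] [0.6179 0.2537 0.008 ] diam 0.0332 rect [0.6173 0.2532 0.008 ] [0.05199005 0.05288643] 26.56505012512207
p47 [469.04158004 301.9022869 ] [ 0.4651 -0.1679  0.008 ] diam 0.0476 rect [ 0.4647 -0.1675  0.008 ] [0.07426277 0.07148422] 66.80140686035156
p57 [303.14782609 308.15217391] [0.4498 0.1527 0.008 ] diam 0.0575 rect [0.4494 0.1525 0.008 ] [0.09024563 0.08992672] 80.53767395019531
p67 [432.33220339 220.93785311] [ 0.6242 -0.1013  0.008 ] diam 0.0666 rect [ 0.6381 -0.1293  0.008 ] [0.11134093 0.16932681] 66.03751373291016
bore [311.01628668 242.58188405] 285141 [0.5705 0.1369 0.059 ]
white [0.548 0.062 0.013]
spare [0.65  0.093 0.02 ]
green [0.521 0.26  0.013]
box [0.451 0.341 0.04 ]
```

View pics/crop1.png

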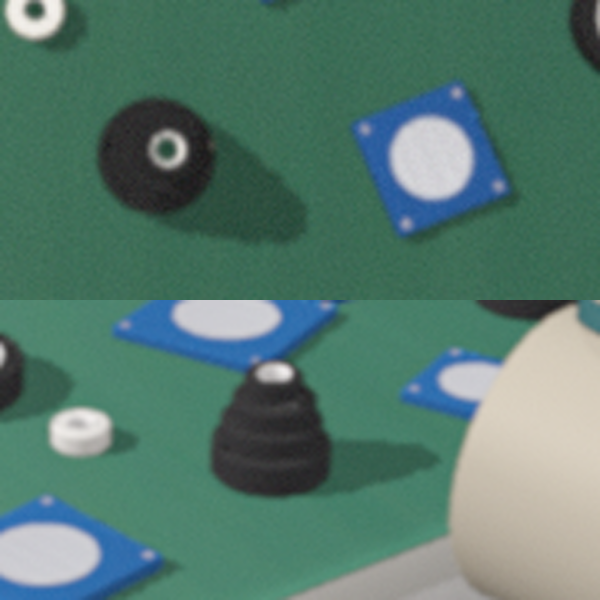

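The crop confirms the stack: a stepped black cone, with the small bright bore of the top ring at about (390,300) in the top view and the blob centre at about (387,302). I'll move above it for a closer look.

```bash
python3 - <<'E'
from h import *
cal=eyes.get_calibration("top"); print(ray(cal,390.4,299.8,.059),ray(cal,386.8,301.8,.02))
w=eyes.get_calibration("wrist"); V=w["view"]; print("cam",-V[:3,:3].T@V[:3,3],V[2,:3],V[0,:3],w["camera_matrix"][0,0],manip.get_state()["position"])
E
```

```text
[ 0.46555419 -0.01045238  0.059     ] [ 0.46323253 -0.00800533  0.02      ]
cam [ 0.24928501 -0.52345897  0.37311647] [0.29277937 0.09154373 0.95178778] [ 0.30275964 -0.95306582 -0.00146521] 338.3517503837094 [ 0.17411895 -0.54754403  0.24155806]
```

Call:
drive_tool(
  rows=[
    [[0,0,0],[2.9,5.4,0],8.5],
    [[0,0,0],[2.9,5.4,0],8.5],
    [[0,0,0],[2.9,5.4,0],8.5],
    [[0,0,0],[2.9,5.4,0],8.5],
    [[0,0,0],[2.9,5.4,0],8.5],
    [[0,0,0],[2.9,5.4,0],8.5],
    [[0,0,0],[2.9,5.4,0],8.5],
    [[0,0,0],[2.9,5.4,0],8.5],
  ],
  force=40,
)

```text
clock: 1.1
position: [0.4067, -0.1141, 0.2423]
ee_rot: [0.0, 0.988, 0.153, 0.0]
contact_force: [1.2, -0.2, -0.5]
width: 0.0849
gripper_force: 0.0
```

Call:
drive_tool(
  rows=[
    [[0,0,0],[2.9,5.4,0],4.6],
    [[0,0,0],[2.9,5.1,-3],4.6],
    [[0,0,0],[0,0,-4],4.6],
    [[0,0,0],[0,0,0],4.6],
  ],
)

```text
clock: 1.6
position: [0.4601, -0.0124, 0.1712]
ee_rot: [-0.001, 0.988, 0.154, -0.004]
contact_force: [-0.8, 0.3, 0.1]
width: 0.0461
gripper_force: 0.0
```

```bash
python3 - <<'E'
from h import *
s=manip.get_state(); c=eyes.get_calibration("wrist"); im=eyes.get_image("wrist")[:,:,::-1]; cv2.imwrite("pics/w1.png",im)
np.savez("w1",**c)
print(s["position"],s["ee_rot"],s["width"],s["clock"],s["contact_force"])
for p in ([.4655,-.0105,.059],[.4655,-.0105,.0]): print(proj(c,p))
E
```

```text
[ 0.46006641 -0.01244323  0.17119017] [-0.0011773   0.98803166  0.15419934 -0.00382286] 0.04610833615622623 1.6 [-0.7508825   0.31530211  0.13114187]
[323.15252835 232.40089805]
[323.2341456  213.62988886]
```

View pics/w1.png

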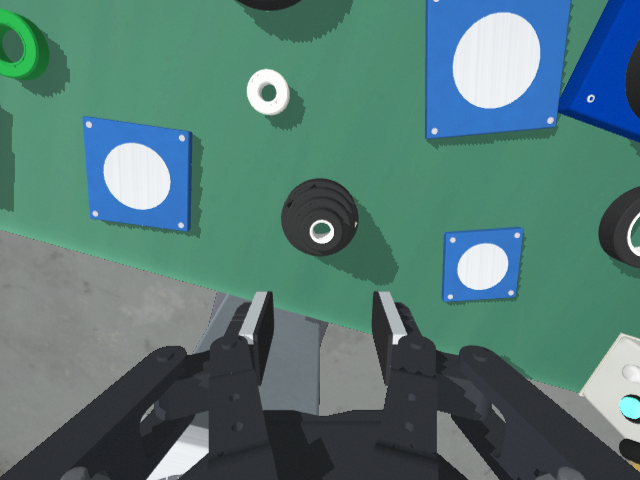

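The wrist view shows the stack with the top bore at (321,231), against a predicted (323,232). The pad discs are at (137,176), (483,266) and (496,60), and the fingertips at about (265,292) and (378,292).

```bash
cat >> h.py <<'E'
from scipy.spatial.transform import Rotation as Ro
def bright(im,u,v,z,cal,dark=False):
    hsv=cv2.cvtColor(im,cv2.COLOR_BGR2HSV)
    br=((hsv[...,1]<70)&(hsv[...,2]>140)).astype(np.uint8)
    k,lab,st,ce=cv2.connectedComponentsWithStats(br)
    ok=[i for i in range(1,k) if st[i,4]>60]
    i=min(ok,key=lambda i:np.hypot(*(ce[i]-[u,v])))
    c=max(cv2.findContours((lab==i).astype(np.uint8),cv2.RETR_EXTERNAL,2)[0],key=cv2.contourArea)
    (cu,cv_),ax,_=cv2.fitEllipse(c)
    P=ray(cal,cu,cv_,z); m=np.linalg.norm(ray(cal,cu+.5,cv_,z)-ray(cal,cu-.5,cv_,z))
    return P.round(4),np.array([cu,cv_]).round(1),(np.array(ax)*m*1000).round(1)
def tool(s):
    q=s["ee_rot"]; return Ro.from_quat([q[1],q[2],q[3],q[0]]).as_matrix()
def snap(name):
    s=manip.get_state(); c=eyes.get_calibration("wrist"); im=np.ascontiguousarray(eyes.get_image("wrist")[:,:,::-1]); cv2.imwrite(f"pics/{name}.png",im)
    return s,c,im
E
python3 - <<'E'
from h import *
im=cv2.imread("pics/w1.png"); c=dict(np.load("w1.npz")); s=manip.get_state(); T=tool(s)
for u,v,z in((321,231,.059),(137,176,.008),(483,266,.008),(496,60,.008)): print(bright(im,u,v,z,c))
for d in(-.01,0,.005,.011): print(d,[proj(c,s["position"]+T@[0,e,d]).round(1) for e in(-.023,.023)],[proj(c,s["position"]+T@[e,.023,d]).round(1) for e in(-.011,.011)])
print(s["position"])
E
```

```text
(array([ 0.466 , -0.0089,  0.059 ]), array([321.4, 231.2]), array([17.4, 18. ]))
(array([0.4501, 0.1537, 0.008 ]), array([136.6, 175.8]), array([51.7, 61.6]))
(array([ 0.4648, -0.1674,  0.008 ]), array([482.3, 266.1]), array([40.9, 48.3]))
(array([ 0.6252, -0.1005,  0.008 ]), array([496.1,  60. ]), array([63.7, 76.8]))
-0.01 [array([270.1, 331.7]), array([383. , 331.9])] [array([381.5, 354.8]), array([384.6, 307.9])]
0 [array([273.5, 318.7]), array([379.2, 318.9])] [array([377.8, 340.6]), array([380.5, 296.1])]
0.005 [array([275. , 312.8]), array([377.4, 313. ])] [array([376.2, 334.1]), array([378.7, 290.8])]
0.011 [array([276.8, 306.1]), array([375.4, 306.3])] [array([374.3, 326.9]), array([376.6, 284.9])]
[ 0.46165507 -0.01332974  0.17305613]
```

Call:
drive_tool(
  rows=[
    [[0,0,0],[0.2,0.1,-5],4.6],
    [[0,0,0],[0,0,-4],4.6],
    [[0,0,0],[0,0,0],4.6],
    [[0,0,0],[0,0,0],4.6],
  ],
)

```text
clock: 2.15
position: [0.4665, -0.0135, 0.086]
ee_rot: [0.001, 0.988, 0.153, 0.002]
contact_force: [-0.1, -0.1, -0.3]
width: 0.0461
gripper_force: 0.0
```

```bash
python3 - <<'E'
from h import *
for k in range(5):
    s=manip.get_state(); print(s["position"].round(4),s["width"].round(4)); eyes.get_image("top")
s,c,im=snap("w2")
print(bright(im,*proj(c,[.466,-.009,.059]),.059,c),proj(c,[.466,-.009,.059]))
cv2.imwrite("pics/w2c.png",cv2.resize(im[180:420,200:460],None,fx=2,fy=2))
E
```

```text
Traceback (most recent call last):
AttributeError: 'float' object has no attribute 'round'
```

```bash
python3 - <<'E'
from h import *
for k in range(5):
    s=manip.get_state(); print(s["position"].round(4)); eyes.get_image("top")
s,c,im=snap("w2")
print(bright(im,*proj(c,[.466,-.009,.059]),.059,c),proj(c,[.466,-.009,.059]))
cv2.imwrite("pics/w2c.png",cv2.resize(im[180:420,200:460],None,fx=2,fy=2))
E
```

```text
[ 0.4665 -0.0135  0.086 ]
[ 0.4667 -0.0135  0.0862]
[ 0.4666 -0.0133  0.0861]
[ 0.4663 -0.0132  0.0859]
[ 0.466  -0.013   0.0856]
(array([ 0.466 , -0.0089,  0.059 ]), array([315.9, 289.6]), array([16.5, 18. ])) [316.04366913 289.57937156]
```

View pics/w2c.png

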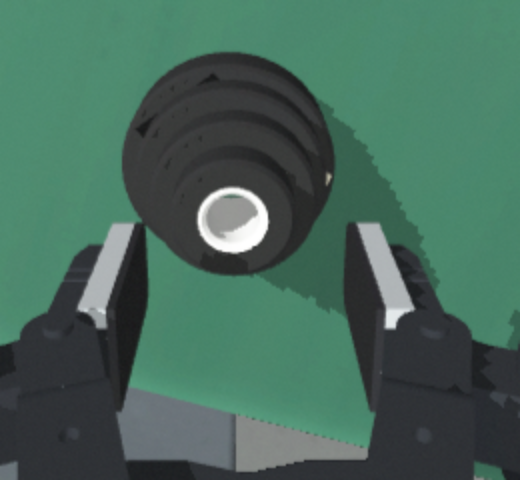

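The crop shows the top ring centred about 4 mm to the left of (+y from) the jaw centre, which matches the numbers.

Call:
drive_tool(
  rows=[
    [[0,0,0],[0,0.4,-2],4.6],
    [[0,0,0],[0,0,-1.2],4.6],
    [[0,0,0],[0,0,0],4.6],
    [[0,0,0],[0,0,0],4.6],
  ],
)

```text
clock: 2.95
position: [0.4654, -0.0096, 0.0537]
ee_rot: [0.001, 0.988, 0.154, 0.001]
contact_force: [-4.1, -1.8, 15.5]
width: 0.0461
gripper_force: 7.8
```

```bash
python3 - <<'E'
from h import *
s,c,im=snap("w3"); print(s["position"],s["contact_force"]);print(bright(im,*proj(c,[.466,-.009,.059]),.059,c))
cv2.imwrite("pics/w3c.png",cv2.resize(im[240:420,200:460],None,fx=2,fy=2))
E
```

```text
[ 0.46542804 -0.00961362  0.05367396] [-4.12877393 -1.78825945 15.52692829]
(array([ 0.4666, -0.0129,  0.059 ]), array([331.5, 325.4]), array([16.3, 18.2]))
```

View pics/w3c.png

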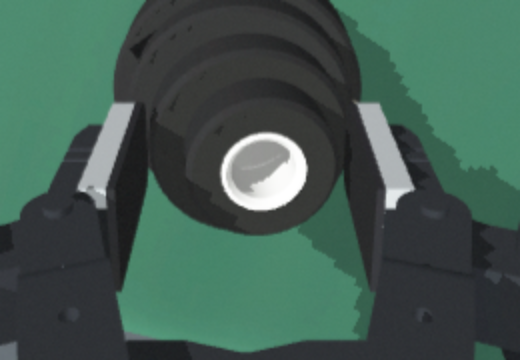

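Call:
drive_tool(
  rows=[
    [[0,0,0],[0,0,0.3],4.6],
    [[0,0,0],[0,0,0],4.0],
    [[0,0,0],[0,0,0],2.8],
    [[0,0,0],[0,0,0],2.8],
    [[0,0,0],[0,0,0],2.8],
    [[0,0,0],[0,0,0],2.8],
  ],
  force=40,
)

```text
clock: 3.75
position: [0.4659, -0.0089, 0.0565]
ee_rot: [0.001, 0.988, 0.153, 0.001]
contact_force: [-2.7, -0.4, 15.0]
width: 0.0313
gripper_force: 42.7
```

```bash
python3 - <<'E'
from h import *
s,c,im=snap("w4"); print(s["position"],s["contact_force"],s["width"],s["gripper_force"]);print(bright(im,*proj(c,[.466,-.009,.059]),.059,c))
cv2.imwrite("pics/w4c.png",cv2.resize(im[240:420,200:460],None,fx=2,fy=2))
E
```

```text
[ 0.46593359 -0.00888557  0.05646816] [-2.69884998 -0.36535925 14.98932716] 0.031313732914112075 42.71485687509994
(array([ 0.4662, -0.0084,  0.059 ]), array([322.5, 321.1]), array([16. , 17.8]))
```

View pics/w4c.png

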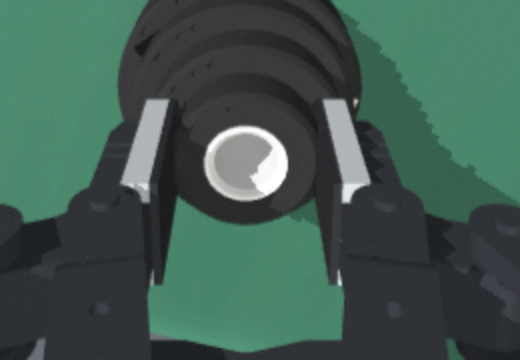

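Call:
drive_tool(
  rows=[
    [[0,0,0],[0,0,0.5],2.8],
    [[0,0,0],[0,0,2],2.8],
    [[0,0,0],[0,0,4.5],2.8],
    [[0,0,0],[2.5,4.4,0],2.8],
    [[0,0,0],[2.5,4.4,0],2.8],
    [[0,0,0],[2.5,4.4,0],2.8],
    [[0,0,0],[2.5,4.4,0],2.8],
    [[0,0,0],[2.5,4.4,0],2.8],
  ],
)

```text
clock: 4.8
position: [0.59, 0.2128, 0.124]
ee_rot: [0.0, 0.988, 0.153, -0.001]
contact_force: [0.8, 0.2, -0.5]
width: 0.0309
gripper_force: 39.8
```

Call:
drive_tool(
  rows=[
    [[0,0,0],[2.5,4.2,0],2.8],
    [[0,0,0],[0,0,-4],2.8],
    [[0,0,0],[0,0,0],2.8],
    [[0,0,0],[0,0,0],2.8],
  ],
)

```text
clock: 5.3
position: [0.6146, 0.253, 0.085]
ee_rot: [0.0, 0.988, 0.153, -0.0]
contact_force: [0.2, -0.8, -0.1]
width: 0.0311
gripper_force: 39.8
```

```bash
python3 - <<'E'
from h import *
s,c,im=snap("w5"); p=s["position"]; print(p,s["contact_force"],s["width"],s["gripper_force"]);
print("ring pred",proj(c,p+[0,0,.003]),bright(im,*proj(c,p+[0,0,.003]),p[2]+.003,c)); print("pad",proj(c,[.6178,.2535,.008]),bright(im,*proj(c,[.6178,.2535,.008]),.008,c))
cv2.imwrite("pics/w5c.png",cv2.resize(im[120:420,170:490],None,fx=1.5,fy=1.5))
t=eyes.get_image("top")[:,:,::-1]; cal=eyes.get_calibration("top"); print("stack47", bright(np.ascontiguousarray(t),*proj(cal,[.466,-.009,.046]),.046,cal))
E
```

```text
[0.61461207 0.25299115 0.08503326] [ 0.19350739 -0.75087102 -0.13142494] 0.031058091693225865 39.77593123912811
ring pred [323.283189 322.610918] (array([0.6152, 0.2535, 0.088 ]), array([322.5, 321.1]), array([16., 18.]))
pad [323.67871158 252.52109738] (array([0.6174, 0.2544, 0.008 ]), array([322.1, 252.7]), array([30.7, 32.6]))
stack47 (array([0.5445, 0.0628, 0.046 ]), array([350.3, 257.6]), array([28.3, 29.1]))
```

View pics/w5c.png

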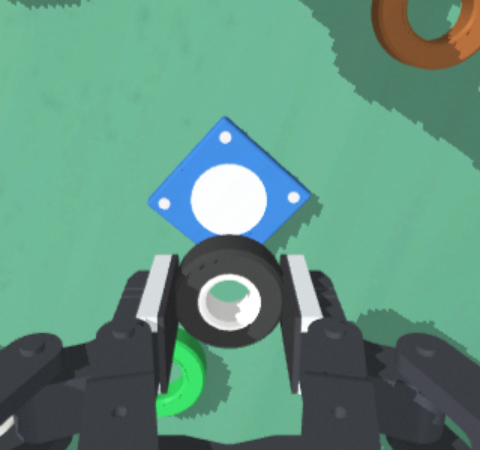

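Call:
drive_tool(
  rows=[
    [[0,0,0],[0.25,0.05,-3],2.8],
    [[0,0,0],[0,0,-2.5],2.8],
    [[0,0,0],[0,0,-0.8],2.8],
    [[0,0,0],[0,0,-0.2],2.8],
    [[0,0,0],[0,0,0],2.8],
    [[0,0,0],[0,0,0],2.8],
  ],
)

```text
clock: 6.15
position: [0.6179, 0.2541, 0.021]
ee_rot: [-0.0, 0.988, 0.153, 0.001]
contact_force: [0.2, -0.2, -1.5]
width: 0.0311
gripper_force: 39.8
```

Call:
drive_tool(
  rows=[
    [[0,0,0],[0,0,-0.15],2.8],
    [[0,0,0],[0,0,-0.1],2.8],
    [[0,0,0],[0,0,0],2.8],
  ],
)

```text
clock: 6.52
position: [0.6176, 0.254, 0.0186]
ee_rot: [-0.0, 0.988, 0.153, 0.001]
contact_force: [-0.9, -1.3, 5.8]
width: 0.0312
gripper_force: 43.0
```

Call:
drive_tool(
  rows=[
    [[0,0,0],[0,0,0],3.5],
    [[0,0,0],[0,0,0],4.2],
    [[0,0,0],[0,0,0],5.0],
    [[0,0,0],[0,0,1.5],5.0],
    [[0,0,0],[0,0,5],5.8],
    [[0,0,0],[0,0,3],5.8],
    [[0,0,0],[0,0,0],5.8],
  ],
)

```text
clock: 7.4
position: [0.6194, 0.2545, 0.1165]
ee_rot: [-0.0, 0.988, 0.153, 0.004]
contact_force: [-0.1, 0.1, -0.5]
width: 0.0581
gripper_force: 0.0
```

```bash
python3 - <<'E'
from h import *
s,c,im=snap("w6"); p=s["position"]; print(p,s["width"])
print("ring bore",proj(c,[.6178,.254,.021]),bright(im,*proj(c,[.6178,.254,.021]),.021,c))
hsv=cv2.cvtColor(im,cv2.COLOR_BGR2HSV); u,v=proj(c,[.6178,.254,.008]).astype(int); w=70
sub=hsv[v-w:v+w,u-w:u+w]; m=((abs(sub[...,0].astype(int)-108)<12)&(sub[...,1]>130)).astype(np.uint8)
r=cv2.minAreaRect(max(cv2.findContours(m,0,2)[0],key=cv2.contourArea)); print("pad",ray(c,r[0][0]+u-w,r[0][1]+v-w,.008),r)
t=np.ascontiguousarray(eyes.get_image("top")[:,:,::-1]); cal=eyes.get_calibration("top")
u,v=proj(cal,[.466,-.009,.046]).astype(int); a=t[v-35:v+35,u-35:u+35]; u,v=proj(cal,[.6178,.254,.02]).astype(int);b=t[v-35:v+35,u-35:u+35]
w=cv2.resize(im[110:310,220:420],(420,420)); cv2.imwrite("pics/t6.png",np.hstack([cv2.resize(np.vstack([a,b]),(210,420)),w]))
E
```

```text
[0.61943975 0.25452222 0.11648508] 0.05808305391980098
ring bore [322.94680623 251.22093157] (array([0.6178, 0.2545, 0.021 ]), array([322.2, 251.1]), array([17.4, 18.1]))
pad [0.61815009 0.25457174 0.008     ] ((70.3277359008789, 69.84376525878906), (69.48977661132812, 68.95577239990234), 42.20729446411133)
```

View pics/t6.png

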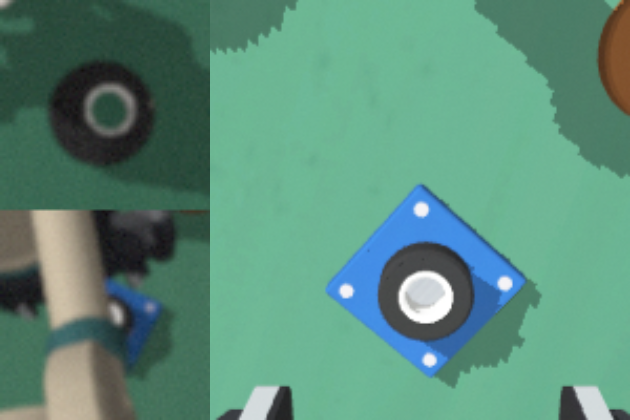

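Ring 33 is on its pad, with its bore within 0.5 mm of the pad centre, and the rest of the stack is intact. I'll go back for ring 47.

Call:
drive_tool(
  rows=[
    [[0,0,0],[-2.55,-4.4,0],5.8],
    [[0,0,0],[-2.55,-4.4,0],5.8],
    [[0,0,0],[-2.55,-4.4,0],5.8],
    [[0,0,0],[-2.55,-4.4,0],5.8],
    [[0,0,0],[-2.55,-4.4,0],5.8],
    [[0,0,0],[-2.55,-4.4,0],5.8],
    [[0,0,0],[0,0,-3],5.8],
    [[0,0,0],[0,0,0],5.8],
  ],
)

```text
clock: 8.5
position: [0.4612, -0.0102, 0.08]
ee_rot: [-0.001, 0.988, 0.153, -0.003]
contact_force: [-0.0, 1.4, 0.4]
width: 0.0577
gripper_force: 0.0
```

```bash
cat > look.py <<'E'
import sys
from h import *
# args: name, then x y z triples of bright things
s,c,im=snap(sys.argv[1]); print(s["position"],s["width"],s["contact_force"].round(1),s["gripper_force"])
a=list(map(float,sys.argv[2:]))
for i in range(0,len(a),3):
    P=a[i:i+3]; print(proj(c,P).round(1),*bright(im,*proj(c,P),P[2],c))
E
python3 look.py w7 .466 -.009 .046
```

```text
[ 0.46121901 -0.010191    0.08004952] 0.05770229978501492 [-0.   1.4  0.4] 0.0
[323.9 276.8] [ 0.4652 -0.0091  0.046 ] [323.7 278.2] [27.3 29.5]
```

Call:
drive_tool(
  rows=[
    [[0,0,0],[0,0.1,-2],5.8],
    [[0,0,0],[0,0,0],5.8],
    [[0,0,0],[0,0,0],5.8],
  ],
)

```text
clock: 8.93
position: [0.4649, -0.0088, 0.063]
ee_rot: [0.0, 0.988, 0.154, 0.0]
contact_force: [0.2, -0.4, 0.1]
width: 0.058
gripper_force: 0.0
```

```bash
python3 look.py w8 .466 -.009 .046
```

```text
[ 0.46488131 -0.00879896  0.06297875] 0.05804423025453256 [ 0.2 -0.4  0.1] 0.0
[324.3 298.8] [ 0.4652 -0.0091  0.046 ] [324.  300.3] [26.7 29.4]
```

Well aligned. I'll descend 1.9 cm and close.

Call:
drive_tool(
  rows=[
    [[0,0,0],[0,0,-1.2],5.8],
    [[0,0,0],[0,0,-0.7],5.8],
    [[0,0,0],[0,0,0],5.2],
    [[0,0,0],[0,0,0],4.3],
    [[0,0,0],[0,0,0],4.3],
    [[0,0,0],[0,0,0],4.3],
    [[0,0,0],[0,0,0],4.3],
  ],
)

```text
clock: 9.85
position: [0.4642, -0.0091, 0.0434]
ee_rot: [0.0, 0.988, 0.153, 0.0]
contact_force: [-0.3, 0.7, -0.6]
width: 0.045
gripper_force: 40.9
```

```bash
python3 look.py w9 .466 -.009 .046
```

```text
[ 0.46420695 -0.00914918  0.04340015] 0.04500826701362344 [-0.3  0.7 -0.6] 40.926053524017334
[324.2 318.6] [ 0.4654 -0.0084  0.046 ] [322.5 319.5] [26.2 29.4]
```

Call:
drive_tool(
  rows=[
    [[0,0,0],[0,0,0.5],4.3],
    [[0,0,0],[0,0,2],4.3],
    [[0,0,0],[0,0,2.5],4.3],
    [[0,0,0],[0,-5.3,0],4.3],
    [[0,0,0],[0,-5.3,0],4.3],
    [[0,0,0],[0,-5.3,-1.5],4.3],
    [[0,0,0],[0,0,0],4.3],
    [[0,0,0],[0,0,0],4.3],
  ],
)

```text
clock: 10.9
position: [0.4638, -0.1678, 0.0783]
ee_rot: [-0.001, 0.988, 0.153, -0.0]
contact_force: [-0.9, 0.6, -0.5]
width: 0.0454
gripper_force: 41.3
```

```bash
python3 look.py w10 .465 -.1675 .0825 .465 -.1677 .008
```

```text
[ 0.46375668 -0.16778336  0.07834639] 0.04536573322252664 [-0.9  0.6 -0.5] 41.26307129859924
[323.5 321.5] [ 0.4658 -0.1668  0.0825] [322.4 319.4] [26.  29.3]
[323.5 259.1] [ 0.4705 -0.1654  0.008 ] [322.8 250.3] [31.5 47.3]
```

View pics/w10.png

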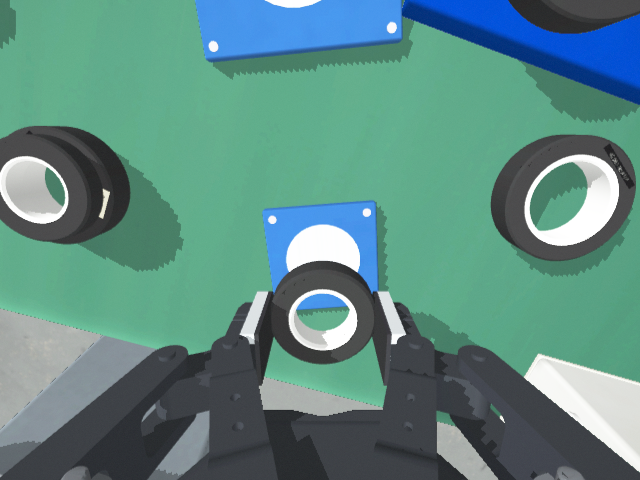

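The picture shows ring 47 held at (322,319) over its pad disc at (323,255), in line with it.

Call:
drive_tool(
  rows=[
    [[0,0,0],[-0.05,-0.05,-3],4.3],
    [[0,0,0],[0,0,-2.2],4.3],
    [[0,0,0],[0,0,-0.5],4.3],
    [[0,0,0],[0,0,-0.2],4.3],
    [[0,0,0],[0,0,0],4.3],
    [[0,0,0],[0,0,0],4.3],
  ],
)

```text
clock: 11.7
position: [0.4643, -0.1688, 0.0201]
ee_rot: [0.001, 0.988, 0.153, 0.001]
contact_force: [-0.3, 0.3, -1.7]
width: 0.0449
gripper_force: 41.3
```

Call:
drive_tool(
  rows=[
    [[0,0,0],[0,0,-0.15],4.3],
    [[0,0,0],[0,0,-0.05],4.3],
    [[0,0,0],[0,0,0],4.3],
  ],
)

```text
clock: 12.08
position: [0.4641, -0.1689, 0.0183]
ee_rot: [0.0, 0.988, 0.153, 0.001]
contact_force: [-1.1, -0.1, 6.7]
width: 0.0455
gripper_force: 42.1
```

Call:
drive_tool(
  rows=[
    [[0,0,0],[0,0,0],5.0],
    [[0,0,0],[0,0,0],5.8],
    [[0,0,0],[0,0,0],6.4],
    [[0,0,0],[0,0,1.5],6.8],
    [[0,0,0],[0,0,5],6.8],
    [[0,0,0],[0,0,2.5],6.8],
    [[0,0,0],[0,0,0],6.8],
    [[0,0,0],[0,0,0],6.8],
  ],
)

```text
clock: 13.08
position: [0.4629, -0.1682, 0.1064]
ee_rot: [-0.001, 0.988, 0.153, -0.001]
contact_force: [-0.6, -0.7, -0.2]
width: 0.068
gripper_force: 0.0
```

```bash
cat >> h.py <<'E'
def padrect(im,c,P,w):
    hsv=cv2.cvtColor(im,cv2.COLOR_BGR2HSV); u,v=proj(c,P).astype(int); u0,v0=max(u-w,0),max(v-w,0)
    sub=hsv[v0:v+w,u0:u+w]; m=((abs(sub[...,0].astype(int)-108)<12)&(sub[...,1]>130)).astype(np.uint8)
    k=max(cv2.findContours(m,0,2)[0],key=cv2.contourArea); q=cv2.approxPolyDP(cv2.convexHull(k),.06*cv2.arcLength(k,True),True)[:,0]+[u0,v0]
    X=np.array([ray(c,*p,P[2]) for p in q]); print("pad corners",len(q),"centre",X.mean(0).round(4),"sides",np.linalg.norm(X-np.roll(X,1,0),axis=1).round(3))
E
python3 look.py w11 .465 -.1677 .021; python3 - <<'E'
from h import *
s,c,im=snap("w11b"); padrect(im,c,[.465,-.1677,.008],75)
E
```

```text
[ 0.46291425 -0.16823544  0.1064181 ] 0.06804494352991027 [-0.6 -0.7 -0.2] 0.0
[323.3 249.7] [ 0.4651 -0.1681  0.021 ] [324.  249.7] [28.4 29.8]
pad corners 4 centre [ 0.4651 -0.167   0.008 ] sides [0.067 0.07  0.068 0.069]
```

Ring 47 is placed to within about 1 mm. Next is ring 57.

Call:
drive_tool(
  rows=[
    [[0,0,0],[0.1,5.3,0],6.8],
    [[0,0,0],[0.1,5.3,0],6.8],
    [[0,0,0],[0,5.3,0],6.8],
    [[0,0,0],[0,0,-4],6.8],
    [[0,0,0],[0,0,0],6.8],
    [[0,0,0],[0,0,0],6.8],
  ],
)

```text
clock: 13.92
position: [0.4658, -0.0101, 0.0673]
ee_rot: [-0.0, 0.988, 0.153, -0.0]
contact_force: [1.0, -0.2, 0.6]
width: 0.0681
gripper_force: 0.0
```

```bash
python3 look.py w12 .465 -.009 .033
```

```text
[ 0.46582241 -0.01005322  0.0673404 ] 0.06805423929175182 [ 1.  -0.2  0.6] 0.0
[320.8 286.1] [ 0.4654 -0.0079  0.033 ] [319.  284.9] [32.  34.8]
```

View pics/w12.png

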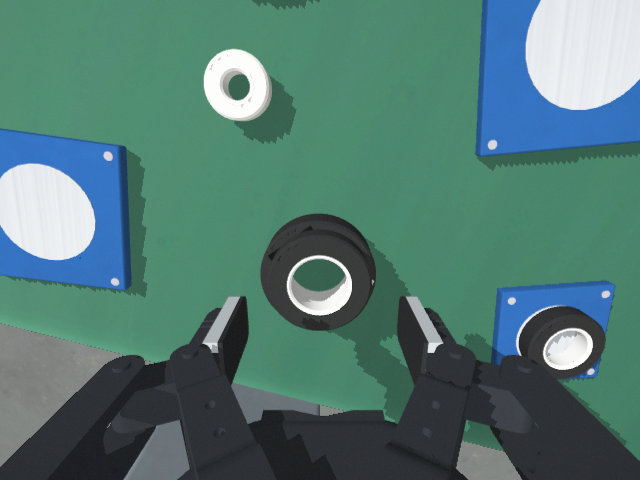

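The view shows rings 57 and 67 still stacked, with the bore at (319,285). I need +2 mm in y.

Call:
drive_tool(
  rows=[
    [[0,0,0],[0,0.2,-2],6.8],
    [[0,0,0],[0,0,-1.7],6.8],
    [[0,0,0],[0,0,0],6.8],
    [[0,0,0],[0,0,0],6.0],
    [[0,0,0],[0,0,0],5.3],
    [[0,0,0],[0,0,0],5.3],
    [[0,0,0],[0,0,0],5.3],
    [[0,0,0],[0,0,0],5.3],
  ],
)

```text
clock: 14.98
position: [0.4667, -0.0081, 0.0318]
ee_rot: [0.001, 0.988, 0.153, 0.001]
contact_force: [-1.7, -1.7, 5.6]
width: 0.055
gripper_force: 41.4
```

```bash
python3 look.py w13 .465 -.009 .033
```

```text
[ 0.4666654  -0.00808416  0.03184467] 0.05497993633155928 [-1.7 -1.7  5.6] 41.38266205787659
[324.1 324.1] [ 0.4656 -0.0081  0.033 ] [322.5 322.5] [30.9 34.7]
```

Call:
drive_tool(
  rows=[
    [[0,0,0],[0,0,0.5],5.3],
    [[0,0,0],[0,0,2],5.3],
    [[0,0,0],[0,0,2.3],5.3],
    [[0,0,0],[-0.5,5.4,0],5.3],
    [[0,0,0],[-0.5,5.4,0],5.3],
    [[0,0,0],[-0.5,5.3,0],5.3],
    [[0,0,0],[0,0,0],5.3],
    [[0,0,0],[0,0,0],5.3],
  ],
)

```text
clock: 16.02
position: [0.4506, 0.1532, 0.0785]
ee_rot: [0.0, 0.988, 0.154, -0.0]
contact_force: [-0.4, -0.6, -2.0]
width: 0.055
gripper_force: 43.1
```

```bash
python3 look.py w14 .450 .153 .081 .450 .153 .008; python3 - <<'E'
from h import *
im=cv2.imread("pics/w14.png"); cv2.imwrite("pics/w14c.png",cv2.resize(im[160:440,160:480],None,fx=1.5,fy=1.5))
E
```

```text
[0.450558   0.1532348  0.07852916] 0.05501236471889694 [-0.4 -0.6 -2. ] 43.05214047431946
[323.5 323.2] [0.4503 0.1536 0.081 ] [322.4 322.3] [30.6 34.6]
[323.  261.6] [0.4593 0.1569 0.008 ] [321.6 246.7] [33.5 54.1]
```

View pics/w14c.png

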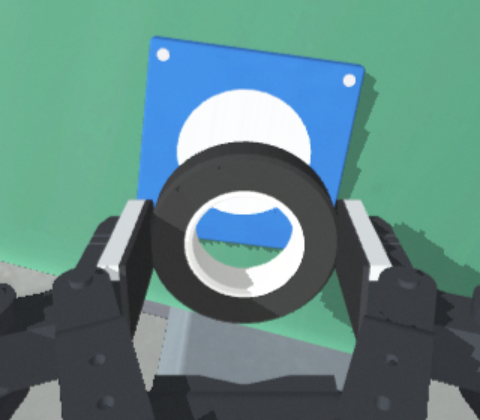

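Ring 57 is held level at crop (244,243), with its disc straight ahead at about x=244 in the crop. I'll lower it to TCP ≈ 0.0198.

Call:
drive_tool(
  rows=[
    [[0,0,0],[0,0,-3],5.3],
    [[0,0,0],[0,0,-2],5.3],
    [[0,0,0],[0,0,-0.6],5.3],
    [[0,0,0],[0,0,-0.15],5.3],
    [[0,0,0],[0,0,0],5.3],
    [[0,0,0],[0,0,0],5.3],
  ],
)

```text
clock: 16.82
position: [0.4513, 0.1534, 0.0215]
ee_rot: [0.0, 0.988, 0.153, 0.001]
contact_force: [-0.4, -0.0, -1.4]
width: 0.0547
gripper_force: 43.1
```

Call:
drive_tool(
  rows=[
    [[0,0,0],[0,0,-0.15],5.3],
    [[0,0,0],[0,0,-0.05],5.3],
    [[0,0,0],[0,0,0],5.3],
  ],
)

```text
clock: 17.2
position: [0.4512, 0.1535, 0.0199]
ee_rot: [0.0, 0.988, 0.153, 0.001]
contact_force: [-1.5, -1.1, 6.1]
width: 0.0547
gripper_force: 43.9
```

Call:
drive_tool(
  rows=[
    [[0,0,0],[0,0,0],6.2],
    [[0,0,0],[0,0,0],7.2],
    [[0,0,0],[0,0,0],8.0],
    [[0,0,0],[0,0,1.5],8.5],
    [[0,0,0],[0,0,5],8.5],
    [[0,0,0],[0,0,2.5],8.5],
    [[0,0,0],[0,0,0],8.5],
    [[0,0,0],[0,0,0],8.5],
  ],
)

```text
clock: 18.2
position: [0.4499, 0.1532, 0.108]
ee_rot: [0.0, 0.988, 0.153, -0.001]
contact_force: [-0.9, -0.1, 0.3]
width: 0.0851
gripper_force: 0.0
```

```bash
python3 look.py w15 .450 .153 .021; python3 - <<'E'
from h import *
c=eyes.get_calibration("wrist");im=cv2.imread("pics/w15.png"); padrect(im,c,[.45,.153,.008],110)
E
```

```text
[0.44989883 0.15320274 0.10803703] 0.08506284708273798 [-0.9 -0.1  0.3] 0.0
[323.3 251.8] [0.4499 0.1536 0.021 ] [322.5 251.7] [33.2 34.9]
pad corners 4 centre [0.4498 0.1535 0.008 ] sides [0.086 0.086 0.087 0.086]
```

Ring 57 is exactly centred. Next is ring 67.

Call:
drive_tool(
  rows=[
    [[0,0,0],[0.5,-5.4,0],8.5],
    [[0,0,0],[0.5,-5.4,0],8.5],
    [[0,0,0],[0.5,-5.4,0],8.5],
    [[0,0,0],[0,0,-5],8.5],
    [[0,0,0],[0,0,0],8.5],
    [[0,0,0],[0,0,0],8.5],
  ],
)

```text
clock: 19.0
position: [0.4655, -0.0082, 0.0588]
ee_rot: [-0.0, 0.988, 0.154, -0.001]
contact_force: [-0.2, 0.4, 0.9]
width: 0.085
gripper_force: 0.0
```

```bash
python3 look.py w16 .465 -.009 .020
```

```text
[ 0.46549602 -0.00818806  0.0588098 ] 0.08504031262881233 [-0.2  0.4  0.9] 0.0
[324.2 282.9] [ 0.4644 -0.0101  0.02  ] [325.7 284.3] [37.8 51.8]
```

```bash
python3 - <<'E'
from h import *
im=cv2.imread("pics/w16.png"); cv2.imwrite("pics/w16c.png",cv2.resize(im[180:420,180:470],None,fx=1.7,fy=1.7))
E
```

```text
(no output)
```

View pics/w16c.png

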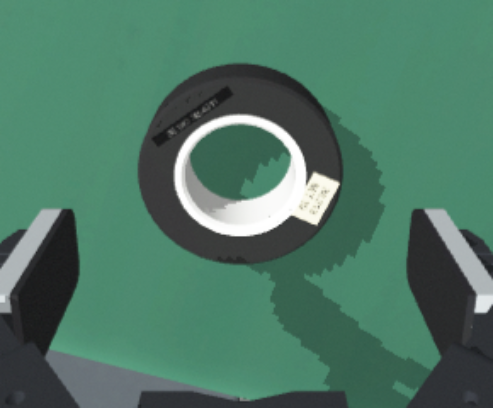

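The crop shows a pale label next to the bore that skewed the ellipse fit. The bore centre is at full-image (321,283), so the ring is centred between the jaws.

Call:
drive_tool(
  rows=[
    [[0,0,0],[0,0.05,-2.5],8.5],
    [[0,0,0],[0,0,-1.7],8.5],
    [[0,0,0],[0,0,-0.6],8.5],
    [[0,0,0],[0,0,0],7.2],
    [[0,0,0],[0,0,0],6.2],
    [[0,0,0],[0,0,0],6.2],
    [[0,0,0],[0,0,0],6.2],
    [[0,0,0],[0,0,0],6.2],
  ],
  force=60,
)

```text
clock: 20.05
position: [0.4664, -0.0078, 0.0124]
ee_rot: [0.0, 0.988, 0.153, 0.001]
contact_force: [-0.8, 1.3, 5.6]
width: 0.0644
gripper_force: 65.0
```

```bash
cat >> h.py <<'E'
def dark(im,c,P,w):
    u,v=proj(c,P).astype(int); hsv=cv2.cvtColor(im,cv2.COLOR_BGR2HSV)[v-w:v+w,u-w:u+w]
    m=((hsv[...,1]<70)&(hsv[...,2]>140)).astype(np.uint8); m=cv2.morphologyEx(m,cv2.MORPH_OPEN,np.ones((1,1)))
    k,l=cv2.connectedComponents(1-m); cs=cv2.findContours(m,cv2.RETR_CCOMP,2)[0]
E
sed -i '/^def dark/,$d' h.py; python3 - <<'E'
from h import *
s,c,im=snap("w17"); print(s["position"],s["width"],s["contact_force"].round(1),s["gripper_force"])
cv2.imwrite("pics/w17c.png",cv2.resize(im[240:420,200:450],None,fx=2,fy=2)); print(proj(c,[.465,-.008,.02]),proj(c,s["position"]*[1,1,0]+[0,0,.02]))
E
```

```text
[ 0.46639806 -0.007782    0.01242586] 0.06440189675907132 [-0.8  1.3  5.6] 65.0233009911608
[322.86744799 331.36552314] [323.38151066 328.47027809]
```

View pics/w17c.png

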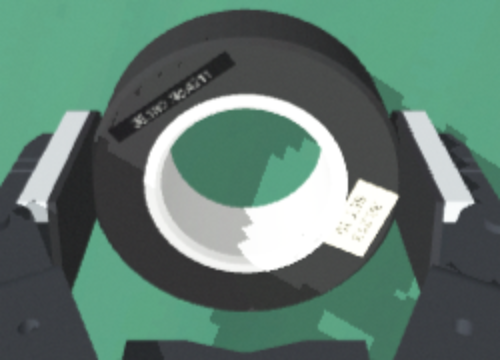

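Call:
drive_tool(
  rows=[
    [[0,0,0],[0,0,0.5],6.2],
    [[0,0,0],[0,0,2],6.2],
    [[0,0,0],[0,0,4],6.2],
    [[0,0,0],[5.3,-3.1,0],6.2],
    [[0,0,0],[5.3,-3.1,0],6.2],
    [[0,0,0],[0,0,0],6.2],
    [[0,0,0],[0,0,0],6.2],
  ],
)

```text
clock: 20.98
position: [0.5704, -0.07, 0.0752]
ee_rot: [-0.001, 0.988, 0.153, -0.001]
contact_force: [-0.7, 0.4, -3.0]
width: 0.0644
gripper_force: 68.2
```

```bash
python3 look.py w18 .6245 -.101 .008
```

```text
[ 0.57041217 -0.06997549  0.07521875] 0.06435186916020828 [-0.7  0.4 -3. ] 68.2231345132459
[400.8 196.2] [ 0.6254 -0.1003  0.008 ] [400.3 194.3] [63.8 68.4]
```

Call:
drive_tool(
  rows=[
    [[0,0,0],[2.8,-1.5,0],6.2],
    [[0,0,0],[2.8,-1.5,0],6.2],
    [[0,0,0],[0,0,-3],6.2],
    [[0,0,0],[0,0,-1.7],6.2],
    [[0,0,0],[0,0,-0.5],6.2],
    [[0,0,0],[0,0,0],6.2],
    [[0,0,0],[0,0,0],6.2],
  ],
)

```text
clock: 21.9
position: [0.6282, -0.1001, 0.0249]
ee_rot: [0.0, 0.988, 0.153, 0.001]
contact_force: [-0.3, -0.4, -3.3]
width: 0.0643
gripper_force: 68.3
```

Call:
drive_tool(
  rows=[
    [[0,0,0],[-0.15,0,-0.2],6.2],
    [[0,0,0],[0,0,-0.1],6.2],
    [[0,0,0],[0,0,0],6.2],
    [[0,0,0],[0,0,0],6.2],
  ],
)

```text
clock: 22.4
position: [0.6262, -0.1002, 0.0209]
ee_rot: [0.0, 0.988, 0.153, 0.0]
contact_force: [-0.9, 0.3, -3.0]
width: 0.0644
gripper_force: 68.3
```

Call:
drive_tool(
  rows=[
    [[0,0,0],[0,0,-0.1],6.2],
    [[0,0,0],[0,0,-0.05],6.2],
    [[0,0,0],[0,0,0],6.2],
  ],
)

```text
clock: 22.78
position: [0.6264, -0.1002, 0.0205]
ee_rot: [0.0, 0.988, 0.153, 0.0]
contact_force: [-2.0, 0.4, 5.9]
width: 0.0643
gripper_force: 69.2
```

Contact is made, so I'll release and retreat.

Call:
drive_tool(
  rows=[
    [[0,0,0],[0,0,0],7.2],
    [[0,0,0],[0,0,0],8.5],
    [[0,0,0],[0,0,0],8.5],
    [[0,0,0],[0,0,0],8.5],
    [[0,0,0],[0,0,3],8.5],
    [[0,0,0],[0,0,6],8.5],
    [[0,0,0],[-6,0,2],8.5],
    [[0,0,0],[0,0,0],8.5],
  ],
)

```text
clock: 23.78
position: [0.5633, -0.0995, 0.1308]
ee_rot: [-0.0, 0.988, 0.153, -0.001]
contact_force: [0.0, -0.4, 0.1]
width: 0.085
gripper_force: 0.0
```

Call:
drive_tool(
  rows=[
    [[0,0,0],[0,0,0],8.5],
    [[0,0,0],[0,0,0],8.5],
  ],
)

```text
clock: 24.02
position: [0.5677, -0.1002, 0.1286]
ee_rot: [-0.0, 0.988, 0.153, -0.0]
contact_force: [-0.4, -0.6, -0.3]
width: 0.0851
gripper_force: 0.0
```

```bash
python3 - <<'E'
from h import *
s,c,im=snap("w19"); print(s["position"])
padrect(im,c,[.625,-.1005,.008],110)
# bore rim of ring67: open away the label, fit ellipse on holes+rim
u,v=proj(c,[.625,-.1005,.028]); w=45; u0,v0=int(u)-w,int(v)-w
h=cv2.cvtColor(im,cv2.COLOR_BGR2HSV)[v0:v0+2*w,u0:u0+2*w]
blk=((h[...,2]<90)&(h[...,1]<90)).astype(np.uint8)
cs=cv2.findContours(blk,0,2)[0]; k=cv2.convexHull(max(cs,key=cv2.contourArea)); e=cv2.fitEllipse(k); print("body",e,ray(c,e[0][0]+u0,e[0][1]+v0,.018))
print("rim bright",bright(im,u,v,.028,c))
t=np.ascontiguousarray(eyes.get_image("top")[:,:,::-1]); cal=eyes.get_calibration("top")
for n,P in dict(r33=(.618,.254,.021),r47=(.465,-.168,.021),r57=(.45,.1535,.021),r67=(.625,-.1005,.028),spare=(.65,.093,.023),white=(.548,.062,.013)).items(): print(n,bright(t,*proj(cal,P),P[2],cal))
E
```

```text
[ 0.56767438 -0.10022951  0.12857803]
pad corners 4 centre [ 0.6231 -0.1157  0.008 ] sides [0.132 0.079 0.133 0.104]
body ((44.91736602783203, 43.87382125854492), (96.8932113647461, 99.2042236328125), 27.574438095092773) [ 0.62504114 -0.10119266  0.018     ]
rim bright (array([ 0.6247, -0.1031,  0.028 ]), array([352.5, 170.7]), array([41.8, 51.5]))
r33 (array([0.7223, 0.3857, 0.021 ]), array([189.7, 170.1]), array([55.5, 60.7]))
r47 (array([ 0.6054, -0.1671,  0.021 ]), array([467.7, 229.3]), array([ 54.8, 165.6]))
r57 (array([0.4498, 0.1521, 0.021 ]), array([303., 308.]), array([34.1, 34.5]))
r67 (array([ 0.627 , -0.0986,  0.028 ]), array([433. , 217.5]), array([34.9, 38.1]))
spare (array([0.6508, 0.0916, 0.023 ]), array([335.5, 205.5]), array([67.5, 69.6]))
white (array([0.5494, 0.0626, 0.013 ]), array([349.9, 257.2]), array([33.1, 34.1]))
```

```bash
python3 - <<'E'
from rig import job
print(job.sign_off())
E
```

```text
the job is handed in; nothing more can be done
None
```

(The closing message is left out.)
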